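Slide the cable clamp block up the test ramp to its top stop

ROBOT

A 6-joint arm with a two-finger parallel gripper is mounted at the origin on the work surface. World frame = base frame: x ahead of the robot, y to its left, z up, the work surface at z = 0. Lengths are in m, angles in degrees, forces in N, time in s.
With the tool pointing down it reaches from about 0.25 to 0.725 m from the base axis. Payload 9.7 kg.
Tool frame: the origin (TCP) lies at the centre of the arm's flange, where the gripper is bolted on; the fingertips stand 173 mm ahead of it and the grasp point (between the pads) lies bot.grip_depth ahead of it (bot.grip_depth is the distance from the TCP to the grasp point, in m); z points along the fingers, y is the direction in which the jaws open and shut (so a half turn about z gives the same grasp; the last joint's range is limited). The gripper opens to 85 mm and grips with 20 to 120 N. Pads are 22 mm wide; open, the fingers measure 114 mm over their backs; the gripper's body (76 mm by 85 mm) begins 54 mm behind the grasp point. The pads swing forward as they close: fully open they stand 13 mm farther back than shut.
Start: joints at [72.823, 4.979, 10.078, 95.1, 0, 90], TCP at [0.162, 0.525, 0.405] pointing down, gripper open.
Joint ranges: [-179.16, 179.16], [-48.56, 103.87], [-65.8, 70.77], [-126.05, 130.52], [-82.76, 87.17], [-180, 180]. Speed limits (degrees/s): [127.2, 127.2, 147.25, 180, 180, 180].

INTERFACE

Orientations are given as [roll, pitch, yaw] about the fixed x, y, z axes, in that order (R = Rz(yaw) Ry(pitch) Rx(roll)).
In Python, from workcell import status, viewer, bot gives the robot as it stands. The module is installed in compiled form; this text tells all that it offers.
- The arm moves only by the tool move_arm, never from a script. Its argument "commands" is a list of rows, each an object with "claw": the gripper's target within -1 to 1 (fully open at 1, half-way at 0, shut at -1); "travel": the shift along the tool's x, y, z in cm, a list of three; "turn": the turn about the tool's z in degrees. A call has 1 to 5 rows; each row shifts and turns the commanded pose from where the row before left it, along the tool's axes as they then stand; what a row does not reach is not made up. A row lasts 1/12 s, in which the tool goes at most 41.7 mm and 7.16 degrees, less where a joint would pass 70% of its speed; a pose out of reach is approached as far as the arm can. A call is refused whole if a number of a shift passes 4.17 or a number of a turn 7.16, either way. A call with a gripper value outside its range is refused whole. The fingers move at their own pace and stop on an object; "squeeze" is the grip in N (left out, the last holds). Time passes only in rows, so rows that do not move let the fingers close. It gives the time, the measured TCP pose, the force and the opening at its end, in the units of the state.
- status.get_obs(): the state, without advancing time (a new reading comes with each control period).
- viewer.camera(name): name is "side" or "top" or "wrist"; returns the picture (420x560x3 uint8, blue, green, red); there is no depth.
- viewer.camera_params(name): a dict with "camera_matrix" (3x3 intrinsics, pixels), "D" ([k1, k2, p1, p2, k3] as OpenCV has them; the pictures are not rectified), "xyz" and "rotation" of the camera in the world. Camera axes: x right, y up, looking along -z (the intrinsics and any distortion apply to the point x, -y, -z); pixel columns grow to the right and rows downward; lengths in m; the calibration is good to about 2 mm. A picture is of the moment at which its call begins: read the wrist's pose just before it. camera_params takes no time and is no camera call; for the wrist camera it gives the pose at the moment of the call.
- bot.job_done(): hands the job in, once; it reports no verdict.
The state is a dict: "time": time; "q": joint angles; "qd": joint speeds; "joint_efforts": joint torques, N m; "ee_pos": TCP position; "tcp_rot": TCP orientation; "wrist_force": force on the tool from outside, world axes, zero at the start; "torque": the same for the moment, N m; "opening": finger opening in m.
Only numpy, scipy, OpenCV 4.12 (cv2) and the standard library are available. Lean on these libraries where they do the work, as an engineer would, in place of code of your own. Each camera call takes 0.05 s, during which the arm holds its last target.

TASK

Push the big black cable clamp block, which stands on the bench before the foot of the ramp, up the ramp between the side rails until it rests squarely against the rubber buffers of the top stop, and leave it there. Slide it, do not pick it up, and do not disturb the small block, the spanner and the screwdriver beside the ramp.

Things in the scene. Friction and masses are not known exactly. Their poses are not given: they have to be found in the camera images.
- bed: Ramp surface of a fixed cable test stand, 98 mm wide between aluminium side rails, rising at 10 degrees (0.1745 rad) straight from the bench. Origin: middle of the foot line, where it meets the bench; x points up the slope along the surface, y to the left going up, z square to the surface. Rails: 20 mm wide, 18 mm above the bed, from the foot to the top. The stand's place and heading vary.
- mouth (a point): Centre of the ramp's mouth, 49 mm before the foot line on its centre line. Two thin steel lead-in plates, about as high as the rails, flare out at 0.3 rad from the rails' ends (98 mm apart at the foot) to about 128 mm apart here. They take up a small misalignment of the block, but a block well off the centre line jams there.
- stop (a point): Midway between the faces of the two rubber buffers (30 mm either side of it, 18 mm wide) of the top stop: 230 mm up the slope from the foot line, 24 mm above the bed, on the centre line. Behind them stands the aluminium stop plate, 136 mm wide, its top edge 62 mm above the bed. Friction alone keeps the block from sliding back down.
- clamp_block: Big black plastic cable clamp block, 100 mm long (x), 90 wide (y), 72 high, 0.4 to 0.75 kg. Saddle with flat full-width ends and sides up to 36 mm; above it a cap, 9 mm shorter at each end. Origin: centre of its underside. It starts on the bench before the ramp, up to 35 mm off the centre line to the left going up (away from the robot), 0.25 rad askew at most. Home: origin 180 mm up the slope.
- small_block: A smaller spare clamp block of the same kind, 70 x 62 x 55 mm, standing beside the foot of the ramp, on the side away from the robot; leave it alone. Origin: centre of its underside.
- spanner: Steel spanner 160 mm long lying beside the ramp; leave it alone.
- screwdriver: Screwdriver 170 mm long lying on the other side of the ramp; leave it alone.
Things that resemble listed ones, but are neither listed nor needed, are in the scene too. What is shaped like the clamp_block but blue or turquoise is not meant.

How it is judged (in metres and radians):
At the end, for the whole second after the job is handed in: The clamp block lies flat on the ramp bed between the rails (within 0.05 rad), square to the stop (within 0.06 rad), its end within 4 mm of the buffers, at rest and released (x of clamp_block in the frame of bed between 0.176 and 0.184 m and z of clamp_block in the frame of bed below 0.004 m and angle between the z axis of clamp_block and the z axis of bed, either way round below 0.05 rad and angle between the x axis of clamp_block and the x axis of bed, either way round below 0.06 rad and linear speed of clamp_block below 0.01 m/s); the robot touches nothing.
It fails at once if the clamp block is picked up (more than 50 mm above the plane of the ramp) or tipped over (z of clamp_block in the frame of bed above 0.05 m or angle between clamp_block's own z axis and vertical above 0.5 rad).
It fails at once if the small block, the spanner or the screwdriver is shifted by more than 15 mm (distance of any of small_block, spanner, screwdriver from where it was at the start of the episode above 0.015 m).
It also fails if it takes over 48 s, if anything falls off the work surface, if the arm or the gripper's body presses on something with over 40 N, if the wrist force passes 120 N, or if a joint passes its speed limit or range.

## Working session

There is one attempt and no reset: what is moved stays moved. The work goes in short steps, Python scripts to look and compute and a tool call to move; the robot and the scene stay as the last step left them, time stands still between calls to the robot, and variables do not carry over. Pictures are saved under pics/ and viewed, and the job is handed in when it is done.

Besides the shell and the picture viewer there is one more tool, called after ">>>" by a JSON object that holds its "method" and its "body". move_arm: Moves the arm, as the interface text tells. Its arguments: {"type":"object","properties":{"commands":{"type":"array"},"squeeze":{"type":"number"}},"required":["commands"]}

```bash
mkdir -p pics
python3 - <<'E'
from workcell import status, viewer, bot
import cv2
print(status.get_obs(), bot.grip_depth)
for n in ["top","side","wrist"]:
    p=viewer.camera_params(n); print(n,p)
    cv2.imwrite(f"pics/{n}0.png",viewer.camera(n))
E
```

```text
{'time': 0.0, 'q': array([ 7.28220968e+01,  5.01157428e+00,  1.00331106e+01,  9.50973455e+01,
       -1.56545608e-03,  9.00016916e+01]), 'qd': array([ 0.02530289, -0.01119691,  0.02508179,  0.0553042 , -0.04764867,
        0.04394362]), 'joint_efforts': array([ 1.59145460e-03, -5.20394647e+01,  4.64796424e+01,  1.67493091e-02,
        2.36375207e-06, -3.13891526e-07]), 'ee_pos': array([0.16244236, 0.5254735 , 0.40396632]), 'tcp_rot': array([-1.79924191e+02,  1.56769297e-03,  1.62820407e+02]), 'wrist_force': array([-0.1488004 , -0.39906863,  0.53273543]), 'torque': array([-0.01772954,  0.02184147,  0.00777383]), 'opening': 0.0858027829303376} 0.1547
top {'camera_matrix': array([[482.52739812,   0.        , 283.9785566 ],
       [  0.        , 482.52739812, 213.86418352],
       [  0.        ,   0.        ,   1.        ]]), 'D': array([-0.16269537,  0.        ,  0.        ,  0.        ,  0.        ]), 'xyz': array([ 0.35493272, -0.06276132,  0.82239099]), 'rotation': array([ 11.67263333,   0.10688716, -87.71691438])}
side {'camera_matrix': array([[421.68817413,   0.        , 280.47691146],
       [  0.        , 421.68817413, 217.6496474 ],
       [  0.        ,   0.        ,   1.        ]]), 'D': array([-0.02073149,  0.        ,  0.        ,  0.        ,  0.        ]), 'xyz': array([ 0.17887273, -0.63194089,  0.43563975]), 'rotation': array([ 60.52856988,  -0.2998306 , -31.25782372])}
wrist {'camera_matrix': array([[373.76251081,   0.        , 280.64833997],
       [  0.        , 373.76251081, 201.82532708],
       [  0.        ,   0.        ,   1.        ]]), 'D': array([0.02265891, 0.        , 0.        , 0.        , 0.        ]), 'xyz': array([0.08833923, 0.54797845, 0.37320352]), 'rotation': array([-1.75793551e+01,  6.42335698e-02,  7.28722395e+01])}
```

View pics/top0.png

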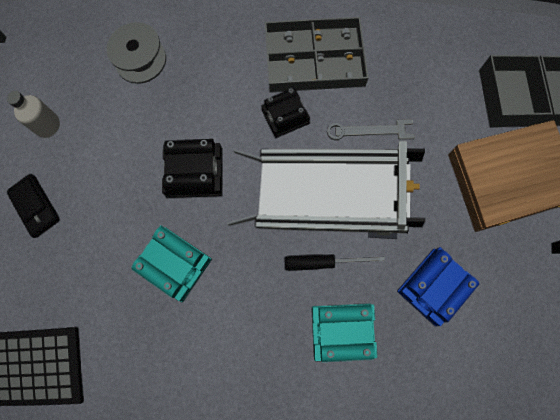

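View pics/side0.png

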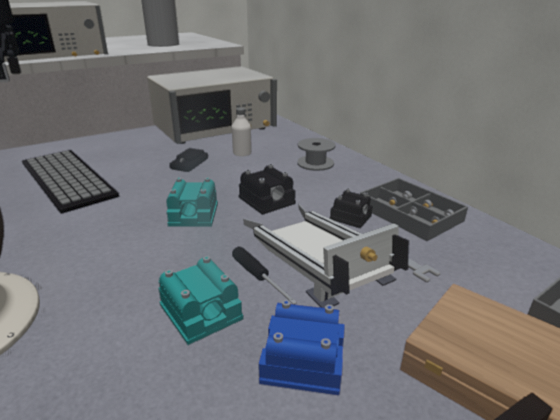

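View pics/wrist0.png

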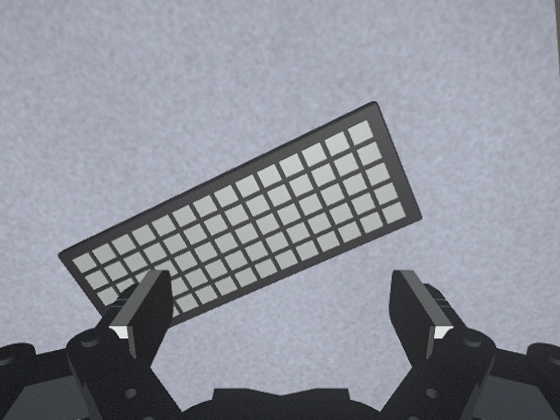

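The top view shows the black block near (192,168). The ramp foot is near column 260 and the ramp rises to the right, with its stop at about column 403. The small block is at (286,112), the spanner at (370,130) and the screwdriver at (335,262). Next I'll measure these.

```bash
cat > h.py <<'E'
import numpy as np, cv2
from scipy.spatial.transform import Rotation as R
from workcell import status, viewer, bot
def cast(n,uv,z,p=None):
    p=p or viewer.camera_params(n)
    q=cv2.undistortPoints(np.array(uv,float).reshape(-1,1,2),p['camera_matrix'],p['D'])[:,0]
    d=np.c_[q[:,0],-q[:,1],-np.ones(len(q))]
    d=R.from_euler('xyz',p['rotation'],degrees=True).apply(d)
    c=p['xyz']; return c+d*((z-c[2])/d[:,2])[:,None]
def proj(n,P,p=None):
    p=p or viewer.camera_params(n)
    r=R.from_euler('xyz',p['rotation'],degrees=True).inv().apply(np.atleast_2d(P)-p['xyz'])
    return cv2.projectPoints(np.c_[r[:,0],-r[:,1],-r[:,2]],np.zeros(3),np.zeros(3),p['camera_matrix'],p['D'])[0][:,0]
E
python3 - <<'E'
from h import *
im=cv2.imread('pics/top0.png')
c=im[120:245,140:430]; cv2.imwrite('pics/topz.png',cv2.resize(c,None,fx=2.7,fy=2.7,interpolation=cv2.INTER_CUBIC))
c=im[120:220,140:280]; cv2.imwrite('pics/topb.png',cv2.resize(cv2.convertScaleAbs(c,alpha=2),None,fx=5.5,fy=5.5,interpolation=cv2.INTER_CUBIC))
g=im.max(2); m=(g>170).astype('uint8')
for k in cv2.findContours(m,0,2)[0]:
    if cv2.contourArea(k)>300: print('bed',cv2.boundingRect(k),cv2.approxPolyDP(k,4,True)[:,0].tolist())
m=(g<50).astype('uint8')
for k in cv2.findContours(m,0,2)[0]:
    x,y,w,h=cv2.boundingRect(k)
    if cv2.contourArea(k)>800 and 140<x<260: print('blk',(x,y,w,h),cv2.minAreaRect(k))
E
```

```text
bed (259, 164, 138, 55) [[263, 164], [260, 215], [395, 218], [393, 165]]
blk (162, 139, 60, 59) ((191.5, 168.0), (58.0, 59.0), 90.0)
```

View pics/topz.png

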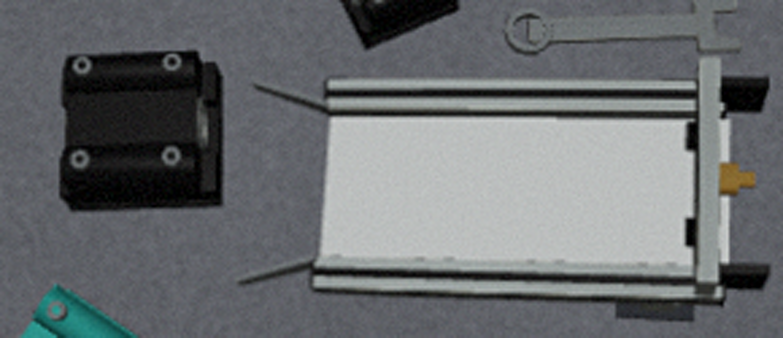

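View pics/topb.png

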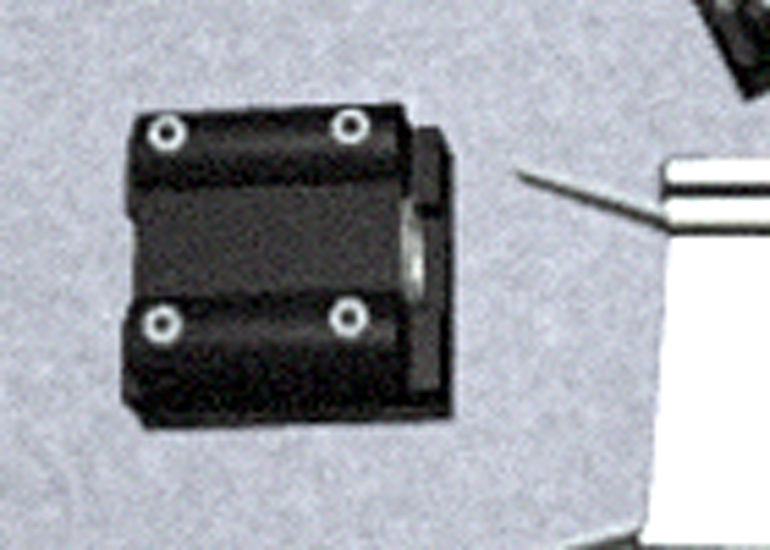

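Run:
```python
from h import *
np.set_printoptions(precision=4,suppress=True)
b=lambda L:np.array(L)/5.5+[140,120]
t=lambda L:np.array(L)/2.7+[140,120]
S=cast('top',b([(167,132),(350,125),(162,324),(349,317)]),.070); print('screws',S,'mean',S.mean(0))
print('screw dirs',[np.degrees(np.arctan2(*(v[[1,0]]))) for v in (S[1]-S[0],S[3]-S[2],S[0]-S[2],S[1]-S[3])])
print('blk front top saddle',cast('top',b([(440,152),(440,392)]),.036))
print('blk front bottom',cast('top',b([(452,155),(450,415)]),.0))
print('blk nearside bottom',cast('top',b([(148,428),(450,415)]),.0))
F=cast('top',b([(668,238),(640,525)]),0); print('foot',F)
print('plate tips',cast('top',t([(254,86),(240,281)]),.018))
print('rail in foot',cast('top',t([(328,99),(328,110),(315,262),(318,274)]),.018), )
Z=lambda s,h:s*np.sin(.1745)+h*np.cos(.1745)
r1=cast('top',t([(692,99),(692,270)]),Z(.225,.018)); print('rail in/out top end',r1)
print('stop plate top front/back edges',cast('top',t([(700,58),(697,293),(720,58),(718,293)]),Z(.24,.062)))
```

```text
screws [[0.6213 0.1385 0.07  ]
 [0.6252 0.0826 0.07  ]
 [0.5611 0.1342 0.07  ]
 [0.5652 0.0781 0.07  ]] mean [0.5932 0.1083 0.07  ]
screw dirs [np.float64(-86.06059553375661), np.float64(-85.84376114016105), np.float64(4.089257774045996), np.float64(4.282481957636886)]
blk front top saddle [[0.6293 0.06   0.036 ]
 [0.5518 0.0545 0.036 ]]
blk front bottom [[0.641  0.0616 0.    ]
 [0.5534 0.0562 0.    ]]
blk nearside bottom [[0.5455 0.1539 0.    ]
 [0.5534 0.0562 0.    ]]
foot [[ 0.6151 -0.0107  0.    ]
 [ 0.5199 -0.0066  0.    ]]
plate tips [[0.6286 0.0374 0.018 ]
 [0.4995 0.0382 0.018 ]]
rail in foot [[ 0.6215 -0.0112  0.018 ]
 [ 0.614  -0.0116  0.018 ]
 [ 0.5136 -0.0084  0.018 ]
 [ 0.506  -0.0107  0.018 ]]
rail in/out top end [[ 0.6184 -0.2396  0.0568]
 [ 0.5099 -0.2384  0.0568]]
stop plate top front/back edges [[ 0.6283 -0.2343  0.1027]
 [ 0.4875 -0.2306  0.1027]
 [ 0.6289 -0.2463  0.1027]
 [ 0.4879 -0.2427  0.1027]]
```

Run:
```python
from h import *
np.set_printoptions(precision=4,suppress=True)
im=cv2.imread('pics/top0.png').max(2).astype(float)
T=[];B=[]
for u in range(268,388,4):
    col=im[:,u]
    v=190
    while col[v]>150: v-=1
    T.append((u,v+(150-col[v])/(col[v+1]-col[v])))
    v=190
    while col[v]>150: v+=1
    B.append((u,v-(150-col[v])/(col[v-1]-col[v])))
for nm,L,h in(('far bed edge',T,0),('near rail top inner',B,.018)):
    L=np.array(L); P=cast('top',L,0)
    for _ in range(4):
        s=(-.0085-P[:,1])/np.cos(.1745)*1.0
        s=np.clip(s,0,.3)
        Z=s*np.sin(.1745)+h*np.cos(.1745)
        P=np.array([cast('top',[l],z)[0] for l,z in zip(L,Z)])
    k=np.polyfit(P[:,1],P[:,0],1); print(nm,k,'heading off -90 (deg, neg cw):',-np.degrees(np.arctan(k[0])),'resid',np.std(P[:,0]-np.polyval(k,P[:,1])))
L=[]
for v in range(168,214,3):
    row=im[v]; u=300
    while row[u]>130:u-=1
    L.append((u+(130-row[u])/(row[u+1]-row[u]),v))
P=cast('top',L,0);k=np.polyfit(P[:,0],P[:,1],1);print('foot y=',k,np.polyval(k,.567))
sb=cast('top',[(286,112)],.055); print('small',sb); print('spanner',cast('top',[(328,130),(413,130)],.005)); print('screwdriver',cast('top',[(285,263),(383,260)],.01))
```

```text
far bed edge [0.0238 0.616 ] heading off -90 (deg, neg cw): -1.3660364113790933 resid 0.00020241585141026738
near rail top inner [0.018  0.5129] heading off -90 (deg, neg cw): -1.0339814152017655 resid 0.0015904791862824976
foot y= [-0.0202  0.0018] -0.009597019617864157
small [[ 0.6913 -0.0514  0.055 ]]
spanner [[ 0.6813 -0.1278  0.005 ]
 [ 0.6891 -0.2836  0.005 ]]
screwdriver [[ 0.4381 -0.0597  0.01  ]
 [ 0.4492 -0.2259  0.01  ]]
```

>>> {"method": "move_arm", "body": {"commands": [{"claw":-0.2,"travel":[0,0,0],"turn":-7},{"claw":-0.2,"travel":[0,0,0],"turn":-7}]}}

```text
time: 0.32
ee_pos: [0.1624, 0.5254, 0.4044]
tcp_rot: [-180.0, -0.0, 177.1]
wrist_force: [-0.2, 1.0, 0.3]
opening: 0.0639
```

```bash
python3 -c "
from h import *
o=status.get_obs();print(o['q'],o['tcp_rot'],o['ee_pos'],o['opening'])"
```

```text
[7.28234863e+01 4.99181172e+00 1.00563472e+01 9.51015228e+01
 8.00473297e-04 7.57036261e+01] [-1.79964356e+02 -9.90925904e-03  1.77119857e+02] [0.16241572 0.52544806 0.40436424] 0.06388878498041803
```

>>> {"method": "move_arm", "body": {"commands": [{"claw":-0.3,"travel":[-2.66,-2.03,0],"turn":-1.6},{"claw":-0.3,"travel":[-2.66,-2.03,0],"turn":0},{"claw":-0.3,"travel":[-2.66,-2.03,0],"turn":0},{"claw":-0.3,"travel":[-2.66,-2.03,0],"turn":0},{"claw":-0.3,"travel":[-2.66,-2.03,0],"turn":0}]}}

```text
time: 0.73
ee_pos: [0.2929, 0.4185, 0.4045]
tcp_rot: [-180.0, -0.0, 178.5]
wrist_force: [0.2, 1.2, 0.0]
opening: 0.0296
```

>>> {"method": "move_arm", "body": {"commands": [{"claw":-0.3,"travel":[-2.66,-2.03,0],"turn":0},{"claw":-0.3,"travel":[-2.66,-2.03,0],"turn":0},{"claw":-0.3,"travel":[-2.66,-2.03,0],"turn":0},{"claw":-0.3,"travel":[-2.66,-2.03,0],"turn":0},{"claw":-0.3,"travel":[-2.66,-2.03,0],"turn":0}]}}

```text
time: 1.15
ee_pos: [0.4232, 0.3132, 0.4046]
tcp_rot: [-180.0, -0.0, 178.4]
wrist_force: [0.3, 0.8, -0.3]
opening: 0.0296
```

>>> {"method": "move_arm", "body": {"commands": [{"claw":-0.3,"travel":[-2.66,-2.03,0],"turn":0},{"claw":-0.3,"travel":[-2.66,-2.03,0],"turn":0},{"claw":-0.3,"travel":[-2.66,-2.03,0],"turn":0},{"claw":-0.3,"travel":[-2.66,-2.03,0],"turn":0},{"claw":-0.3,"travel":[-2.66,-2.03,0],"turn":0}]}}

```text
time: 1.57
ee_pos: [0.5534, 0.208, 0.4044]
tcp_rot: [-180.0, -0.0, 178.4]
wrist_force: [-0.6, 1.5, -0.5]
opening: 0.03
```

>>> {"method": "move_arm", "body": {"commands": [{"claw":-0.3,"travel":[-2.66,-2.03,0],"turn":0},{"claw":-0.3,"travel":[-2.66,-2.03,0],"turn":0},{"claw":-0.3,"travel":[-2.66,-2.03,0],"turn":0},{"claw":-0.3,"travel":[-2.66,-2.03,0],"turn":0},{"claw":-0.3,"travel":[-2.66,-2.03,0],"turn":0}]}}

```text
time: 1.98
ee_pos: [0.6835, 0.103, 0.4043]
tcp_rot: [-180.0, -0.0, 178.4]
wrist_force: [1.2, 0.2, 0.8]
opening: 0.0297
```

>>> {"method": "move_arm", "body": {"commands": [{"claw":-0.3,"travel":[0,0,0],"turn":0},{"claw":-0.3,"travel":[0,0,0],"turn":0}]}}

```text
time: 2.15
ee_pos: [0.6838, 0.1029, 0.4026]
tcp_rot: [-180.0, -0.2, 178.3]
wrist_force: [-0.4, 0.2, 0.2]
opening: 0.03
```

>>> {"method": "move_arm", "body": {"commands": [{"claw":0.1,"travel":[0,0,3],"turn":-0.4},{"claw":0.1,"travel":[0,0,3],"turn":0},{"claw":0.1,"travel":[0,0,3],"turn":0},{"claw":0.1,"travel":[0,0,3],"turn":0},{"claw":0.1,"travel":[0,0,3],"turn":0}]}}

```text
time: 2.57
ee_pos: [0.6813, 0.1052, 0.2539]
tcp_rot: [180.0, 0.0, 178.9]
wrist_force: [1.1, 0.1, -0.2]
opening: 0.0469
```

>>> {"method": "move_arm", "body": {"commands": [{"claw":0.1,"travel":[0,0,2],"turn":0},{"claw":0.1,"travel":[0,0,2],"turn":0},{"claw":0.1,"travel":[0,0,1.3],"turn":0},{"claw":0.1,"travel":[0,0,0],"turn":0},{"claw":0.1,"travel":[0,0,0],"turn":0}]}}

```text
time: 2.98
ee_pos: [0.682, 0.1048, 0.202]
tcp_rot: [180.0, -0.0, 178.9]
wrist_force: [-0.4, 0.1, -0.4]
opening: 0.047
```

```bash
python3 -c "
from h import *
for n in ['top','side','wrist']: cv2.imwrite(f'pics/{n}1.png',viewer.camera(n))
print(status.get_obs())
"
```

```text
{'time': 3.1333, 'q': array([8.70289617e+00, 2.48393355e+01, 1.18320263e+01, 7.68372692e+01,
       1.22387082e-03, 9.87068389e+00]), 'qd': array([-0.18962845,  0.10683221, -0.07733946, -0.11240563, -0.02520545,
       -0.03877208]), 'joint_efforts': array([ 1.21810581e-01, -7.23589110e+01,  4.57493627e+01,  1.74328202e-02,
        3.97470634e-03,  1.99759328e-03]), 'ee_pos': array([0.68282742, 0.10452501, 0.20374182]), 'tcp_rot': array([1.79972151e+02, 1.52911128e-01, 1.78832177e+02]), 'wrist_force': array([-0.13878286,  0.26155589,  0.45852023]), 'torque': array([0.01666154, 0.02450397, 0.01878852]), 'opening': 0.04729485654534506}
```

View pics/top1.png

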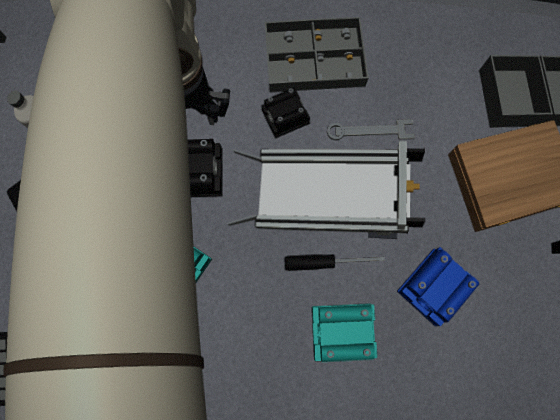

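View pics/side1.png

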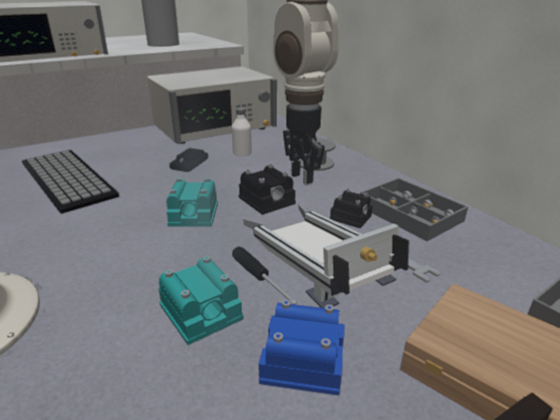

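View pics/wrist1.png

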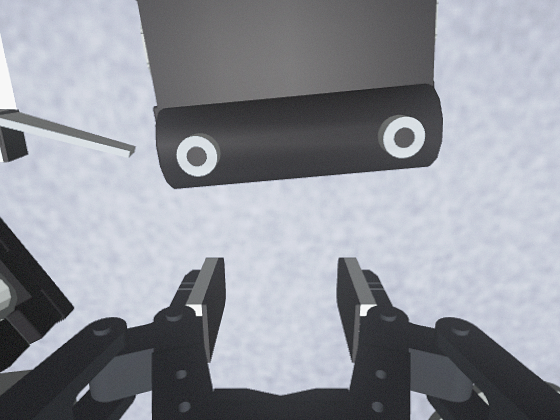

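>>> {"method": "move_arm", "body": {"commands": [{"claw":0.1,"travel":[0,0,1.2],"turn":0},{"claw":0.1,"travel":[1,0,0],"turn":0},{"claw":0.1,"travel":[1,0,0],"turn":0},{"claw":0.1,"travel":[0.6,0,0],"turn":0},{"claw":0.1,"travel":[0.4,0,0],"turn":0}]}}

```text
time: 3.55
ee_pos: [0.652, 0.1049, 0.1897]
tcp_rot: [180.0, 0.0, 178.8]
wrist_force: [0.1, 0.2, 0.2]
opening: 0.0469
```

>>> {"method": "move_arm", "body": {"commands": [{"claw":0.1,"travel":[0.5,0,0],"turn":0},{"claw":0.1,"travel":[0.5,0,0],"turn":0},{"claw":0.1,"travel":[0.5,0,0],"turn":0},{"claw":0.1,"travel":[0.5,0,0],"turn":0},{"claw":0.1,"travel":[0,0,0],"turn":0}]}}

```text
time: 3.97
ee_pos: [0.6318, 0.1054, 0.1899]
tcp_rot: [180.0, -0.0, 178.8]
wrist_force: [0.2, -1.2, -0.4]
opening: 0.047
```

```bash
python3 -c "
from h import *
cv2.imwrite(f'pics/wrist2.png',viewer.camera('wrist'))
print(status.get_obs()['ee_pos'],status.get_obs()['wrist_force'])
"
```

```text
[0.63200231 0.1053766  0.18985699] [-0.83483552 -0.24819209  0.6602101 ]
```

View pics/wrist2.png

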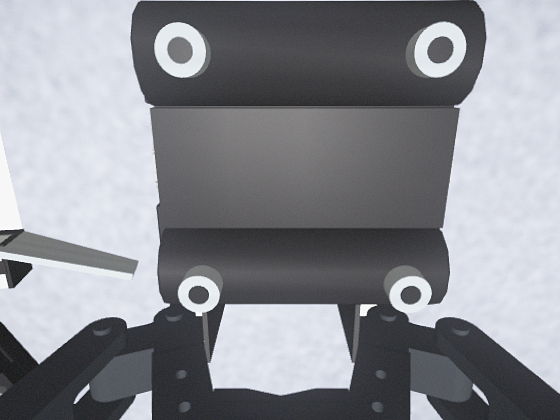

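The block has squared up against the fingers. Its screws show at (180,50), (440,50), (199,294) and (410,294).

```bash
python3 -c "
from h import *
for z in(.066,.07):
  S=cast('wrist',[(180,50),(440,50),(199,294),(410,294)],z); print(S,S.mean(0))
  print('plate tip',cast('wrist',[(136,267)],.018))
S0=cast('wrist',[(199,156),(404,137)],.07)
"
```

```text
[[0.54677946 0.08366641 0.066     ]
 [0.54802481 0.14343734 0.066     ]
 [0.61072298 0.08253009 0.066     ]
 [0.61185924 0.14204273 0.066     ]] [0.57934662 0.11291914 0.066     ]
plate tip [[0.62638028 0.04498098 0.018     ]]
[[0.5471096  0.08465432 0.07      ]
 [0.5483014  0.14185502 0.07      ]
 [0.60830346 0.08356686 0.07      ]
 [0.60939086 0.14052037 0.07      ]] [0.57827633 0.11264914 0.07      ]
plate tip [[0.62638028 0.04498098 0.018     ]]
```

>>> {"method": "move_arm", "body": {"commands": [{"claw":0.1,"travel":[0.5,0,0],"turn":0},{"claw":0.1,"travel":[0.5,0,0],"turn":0},{"claw":0.1,"travel":[0.2,0,0],"turn":0},{"claw":0.1,"travel":[0,0,0],"turn":0},{"claw":0.1,"travel":[-1,0,0],"turn":0}]}}

```text
time: 4.43
ee_pos: [0.6292, 0.1054, 0.1897]
tcp_rot: [-180.0, -0.1, 178.8]
wrist_force: [-0.9, 0.2, 0.9]
opening: 0.047
```

>>> {"method": "move_arm", "body": {"commands": [{"claw":0.1,"travel":[-3,0,0],"turn":0},{"claw":0.1,"travel":[0,0,-4],"turn":0},{"claw":0.1,"travel":[0,0,-4],"turn":0},{"claw":0.1,"travel":[0,0,-4],"turn":0},{"claw":0.1,"travel":[0,0,0],"turn":0}]}}

```text
time: 4.85
ee_pos: [0.661, 0.1048, 0.3184]
tcp_rot: [179.9, 0.5, 178.8]
wrist_force: [1.9, 0.4, 1.2]
opening: 0.0471
```

>>> {"method": "move_arm", "body": {"commands": [{"claw":0.1,"travel":[2,3,0],"turn":0},{"claw":0.1,"travel":[2,3,0],"turn":0},{"claw":0.1,"travel":[2,3,0],"turn":0},{"claw":0.1,"travel":[2,3,0],"turn":0},{"claw":0.1,"travel":[1.6,3,0],"turn":0}]}}

```text
time: 5.27
ee_pos: [0.5659, 0.2577, 0.3095]
tcp_rot: [-180.0, -0.1, 178.8]
wrist_force: [0.8, -0.1, -0.1]
opening: 0.0471
```

>>> {"method": "move_arm", "body": {"commands": [{"claw":0.1,"travel":[0,0,0],"turn":7},{"claw":0.1,"travel":[0,0,0],"turn":7},{"claw":0.1,"travel":[0,0,0],"turn":7},{"claw":0.1,"travel":[0,0,0],"turn":7},{"claw":0.1,"travel":[0,0,0],"turn":7}]}}

```text
time: 5.68
ee_pos: [0.5671, 0.2568, 0.3093]
tcp_rot: [-179.9, -0.1, 143.5]
wrist_force: [0.5, -0.5, 0.5]
opening: 0.0468
```

>>> {"method": "move_arm", "body": {"commands": [{"claw":0.1,"travel":[0,0,0],"turn":7},{"claw":0.1,"travel":[0,0,0],"turn":7},{"claw":0.1,"travel":[0,0,0],"turn":7},{"claw":0.1,"travel":[0,0,0],"turn":7},{"claw":0.1,"travel":[0,0,0],"turn":7}]}}

```text
time: 6.1
ee_pos: [0.5672, 0.2566, 0.3092]
tcp_rot: [-179.9, -0.0, 108.5]
wrist_force: [0.2, -0.2, 0.1]
opening: 0.047
```

>>> {"method": "move_arm", "body": {"commands": [{"claw":0.1,"travel":[0,0,0],"turn":7},{"claw":0.1,"travel":[0,0,0],"turn":7},{"claw":0.1,"travel":[0,0,0],"turn":6},{"claw":0.1,"travel":[0,0,0],"turn":0},{"claw":0.1,"travel":[0,0,0],"turn":0}]}}

```text
time: 6.52
ee_pos: [0.5674, 0.2566, 0.3094]
tcp_rot: [-179.9, 0.0, 89.0]
wrist_force: [-0.7, 0.4, -1.0]
opening: 0.0465
```

```bash
python3 -c "
from h import *
for n in ['top','wrist']: cv2.imwrite(f'pics/{n}3.png',viewer.camera(n))
o=status.get_obs();print(o['ee_pos'],o['tcp_rot'],o['q'])
"
```

```text
[0.56743164 0.25663532 0.30950293] [-1.79968400e+02  1.24513578e-02  8.90169460e+01] [2.43356600e+01 1.41739827e+01 9.98335427e+00 8.58432606e+01
 2.25831080e-03 1.15318717e+02]
```

View pics/top3.png

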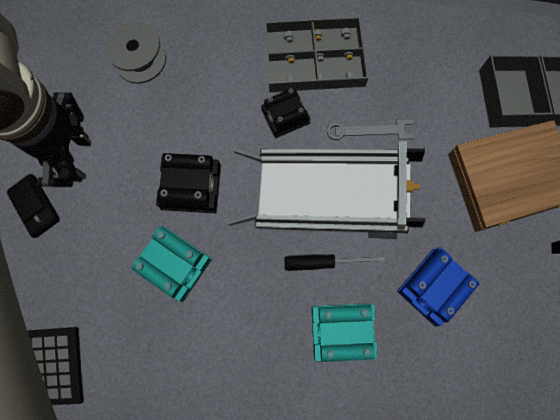

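View pics/wrist3.png

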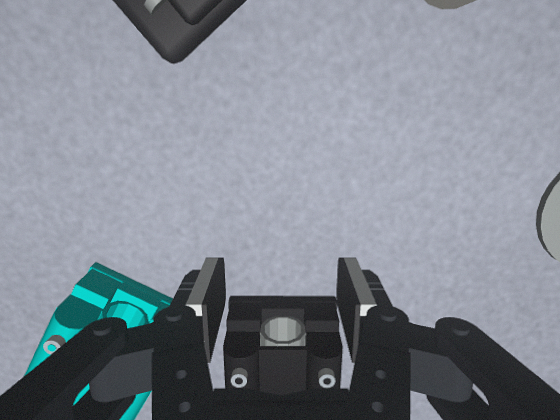

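Run:
```python
from h import *
im=cv2.imread('pics/top3.png')
g=im[145:220,150:230].max(2); 
c=cv2.resize(im[145:220,150:230],None,fx=7,fy=7,interpolation=cv2.INTER_CUBIC)
cv2.imwrite('pics/z3.png',cv2.convertScaleAbs(c,alpha=2))
m=(g>95).astype('uint8'); m[:, :]=m
n,l,st,ce=cv2.connectedComponentsWithStats(m)
g2=(g<50).astype('uint8'); k=max(cv2.findContours(g2,0,2)[0],key=cv2.contourArea); print(cv2.minAreaRect(k))
for i in range(1,n):
    if st[i,4]<60 and 8<ce[i][0]<72 and 8<ce[i][1]<68: print(ce[i]+[150,145],st[i,4],cast('top',[ce[i]+[150,145]],.07))
```

```text
((38.089656829833984, 37.42414093017578), (61.03843307495117, 57.96574783325195), 4.763641834259033)
[167.38888889 157.38888889] 18 [[0.59782617 0.14117795 0.07      ]]
[200.5 158.5] 10 [[0.59761161 0.08561531 0.07      ]]
[202.66666667 160.66666667] 3 [[0.59400132 0.08172017 0.07      ]]
[210. 179.] 1 [[0.56324031 0.06722887 0.07      ]]
[211.44444444 184.77777778] 9 [[0.55362754 0.06415004 0.07      ]]
[163.58823529 192.35294118] 17 [[0.53814422 0.14177363 0.07      ]]
[197.42857143 194.42857143] 14 [[0.53670588 0.08579499 0.07      ]]
```

View pics/z3.png

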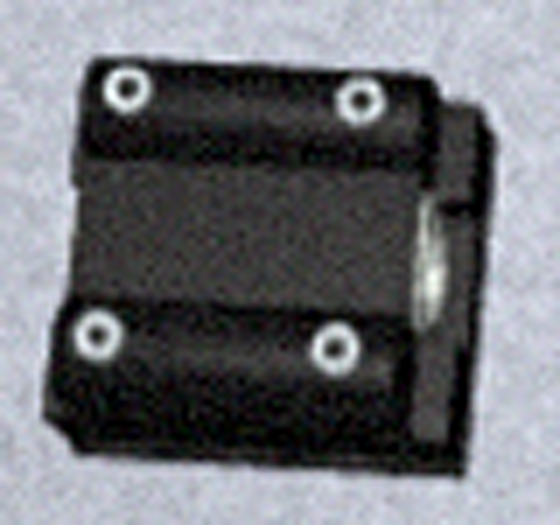

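>>> {"method": "move_arm", "body": {"commands": [{"claw":0.1,"travel":[0,0,3],"turn":0},{"claw":0.1,"travel":[0,0,3],"turn":0},{"claw":0.1,"travel":[0,0,3],"turn":0},{"claw":0.1,"travel":[0,0,2.9],"turn":0},{"claw":0.1,"travel":[-1,0,0],"turn":0}]}}

```text
time: 7.03
ee_pos: [0.5654, 0.2466, 0.1843]
tcp_rot: [-179.5, 0.2, 89.0]
wrist_force: [-1.0, -0.3, -0.9]
opening: 0.0468
```

>>> {"method": "move_arm", "body": {"commands": [{"claw":0.1,"travel":[-2,0,0],"turn":0},{"claw":0.1,"travel":[-2,0,0],"turn":0},{"claw":0.1,"travel":[-1.5,0,0],"turn":0},{"claw":0.1,"travel":[-0.6,0,0],"turn":0},{"claw":0.1,"travel":[-0.6,0,0],"turn":0}]}}

```text
time: 7.45
ee_pos: [0.5663, 0.1787, 0.192]
tcp_rot: [179.9, -0.0, 88.8]
wrist_force: [-0.3, 0.2, 0.5]
opening: 0.0469
```

>>> {"method": "move_arm", "body": {"commands": [{"claw":0.1,"travel":[-0.6,0,0],"turn":0},{"claw":0.1,"travel":[-0.6,0,0],"turn":0},{"claw":0.1,"travel":[-0.6,0,0],"turn":0},{"claw":0.1,"travel":[-0.6,0,0],"turn":0},{"claw":0.1,"travel":[-0.6,0,0],"turn":0}]}}

```text
time: 7.87
ee_pos: [0.5656, 0.1503, 0.1915]
tcp_rot: [179.9, -0.1, 88.9]
wrist_force: [0.3, 4.9, 4.0]
opening: 0.0472
```

>>> {"method": "move_arm", "body": {"commands": [{"claw":0.1,"travel":[-0.6,0,0],"turn":0},{"claw":0.1,"travel":[-0.6,0,0],"turn":0},{"claw":0.1,"travel":[-0.6,0,0],"turn":0},{"claw":0.1,"travel":[-0.6,0,0],"turn":0},{"claw":0.1,"travel":[-0.6,0,0],"turn":0}]}}

```text
time: 8.28
ee_pos: [0.5651, 0.1203, 0.1915]
tcp_rot: [179.9, -0.1, 88.9]
wrist_force: [0.7, 5.3, 3.0]
opening: 0.0472
```

```bash
python3 -c "
from h import *
a=viewer.camera('top')[100:260,140:440]
cv2.imwrite('pics/top4.png',cv2.convertScaleAbs(cv2.resize(a,None,fx=2.6,fy=2.6,interpolation=cv2.INTER_CUBIC),alpha=1.5))
"
```

```text
(no output)
```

View pics/top4.png

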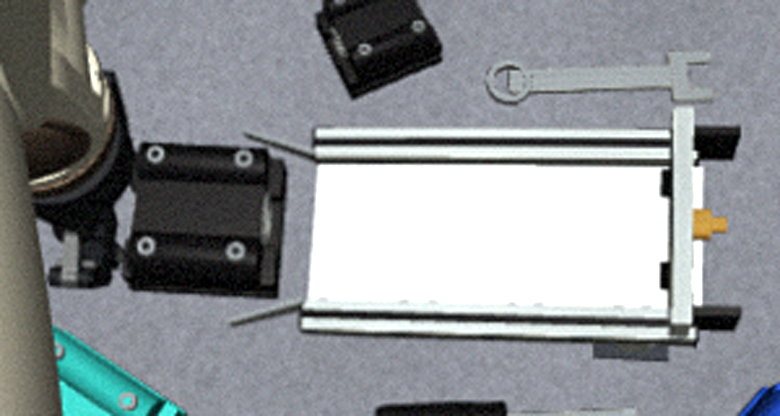

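>>> {"method": "move_arm", "body": {"commands": [{"claw":0.1,"travel":[-0.5,0,0],"turn":0},{"claw":0.1,"travel":[-0.5,0,0],"turn":0},{"claw":0.1,"travel":[-0.5,0,0],"turn":0},{"claw":0.1,"travel":[-0.5,0,0],"turn":0}]}}

```text
time: 8.67
ee_pos: [0.5646, 0.1004, 0.1914]
tcp_rot: [179.9, -0.1, 88.9]
wrist_force: [0.2, 5.3, 3.6]
opening: 0.0471
```

>>> {"method": "move_arm", "body": {"commands": [{"claw":0.1,"travel":[-0.5,0,0],"turn":0},{"claw":0.1,"travel":[-0.5,0,0],"turn":0},{"claw":0.1,"travel":[-0.5,0,0],"turn":0},{"claw":0.1,"travel":[-0.5,0,0],"turn":0}]}}

```text
time: 9.0
ee_pos: [0.5642, 0.0805, 0.1913]
tcp_rot: [179.9, -0.1, 88.9]
wrist_force: [0.4, 7.1, 3.5]
opening: 0.0469
```

```bash
python3 -c "
from h import *
a=viewer.camera('top')[100:260,140:440]
cv2.imwrite('pics/top5.png',cv2.convertScaleAbs(cv2.resize(a,None,fx=2.6,fy=2.6,interpolation=cv2.INTER_CUBIC),alpha=1.5))
"
```

```text
(no output)
```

View pics/top5.png

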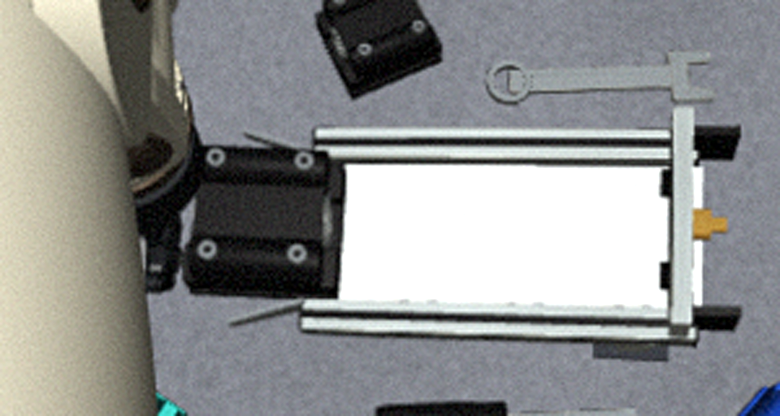

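>>> {"method": "move_arm", "body": {"commands": [{"claw":0.1,"travel":[-0.5,0,0],"turn":0},{"claw":0.1,"travel":[-0.5,0,0],"turn":0},{"claw":0.1,"travel":[-0.5,0,0],"turn":0},{"claw":0.1,"travel":[-0.5,0,0],"turn":0},{"claw":0.1,"travel":[-0.5,0,0],"turn":0}]}}

```text
time: 9.47
ee_pos: [0.5636, 0.0555, 0.1912]
tcp_rot: [180.0, -0.1, 88.9]
wrist_force: [-0.9, 6.8, 2.7]
opening: 0.0471
```

>>> {"method": "move_arm", "body": {"commands": [{"claw":0.1,"travel":[-0.5,0,0],"turn":0},{"claw":0.1,"travel":[-0.5,0,0],"turn":0},{"claw":0.1,"travel":[-0.5,0,0],"turn":0},{"claw":0.1,"travel":[-0.5,0,0],"turn":0},{"claw":0.1,"travel":[-0.5,0,0],"turn":0}]}}

```text
time: 9.88
ee_pos: [0.563, 0.0304, 0.191]
tcp_rot: [180.0, -0.1, 88.9]
wrist_force: [-0.2, 6.2, 2.9]
opening: 0.047
```

```bash
python3 -c "
from h import *
a=viewer.camera('top')[100:260,140:440]
cv2.imwrite('pics/top6.png',cv2.convertScaleAbs(cv2.resize(a,None,fx=2.6,fy=2.6,interpolation=cv2.INTER_CUBIC),alpha=1.5))
cv2.imwrite('pics/side6.png',cv2.resize(viewer.camera('side')[110:310,200:440],None,fx=3,fy=3))
"
```

```text
(no output)
```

View pics/top6.png

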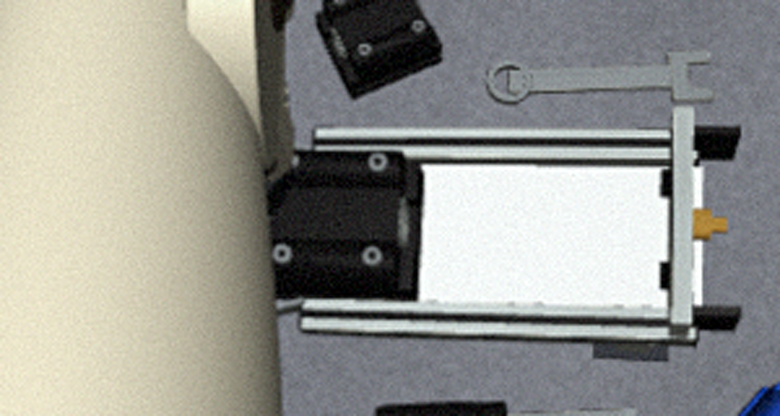

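View pics/side6.png

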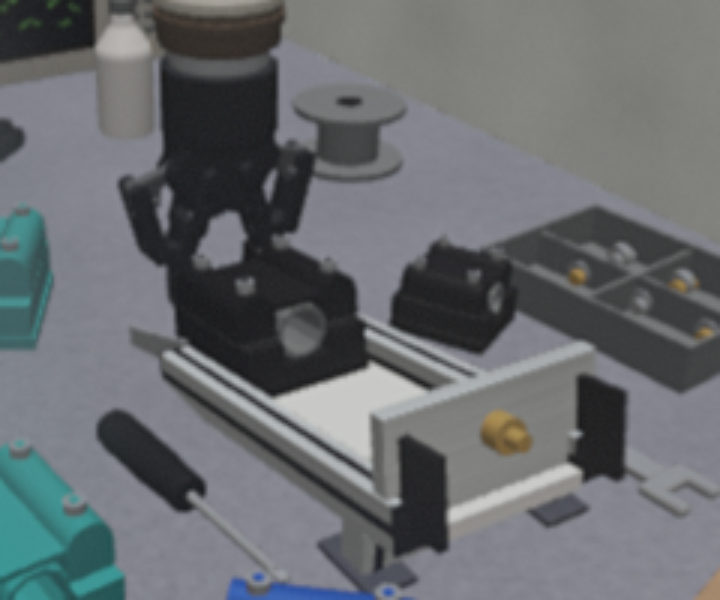

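>>> {"method": "move_arm", "body": {"commands": [{"claw":0.1,"travel":[-0.5,0,-0.08],"turn":0},{"claw":0.1,"travel":[-0.5,0,-0.08],"turn":0},{"claw":0.1,"travel":[-0.5,0,-0.08],"turn":0},{"claw":0.1,"travel":[-0.5,0,-0.08],"turn":0},{"claw":0.1,"travel":[-0.5,0,-0.08],"turn":0}]}}

```text
time: 10.4
ee_pos: [0.5622, 0.0043, 0.1945]
tcp_rot: [-180.0, -0.0, 88.8]
wrist_force: [-0.4, 3.7, -2.4]
opening: 0.0471
```

>>> {"method": "move_arm", "body": {"commands": [{"claw":0.1,"travel":[-0.5,0,-0.08],"turn":0},{"claw":0.1,"travel":[-0.5,0,-0.08],"turn":0},{"claw":0.1,"travel":[-0.5,0,-0.08],"turn":0},{"claw":0.1,"travel":[-0.5,0,-0.08],"turn":0},{"claw":0.1,"travel":[-0.5,0,-0.08],"turn":0}]}}

```text
time: 10.82
ee_pos: [0.5618, -0.0208, 0.1988]
tcp_rot: [180.0, -0.0, 88.8]
wrist_force: [0.2, 4.4, -1.4]
opening: 0.0473
```

>>> {"method": "move_arm", "body": {"commands": [{"claw":0.1,"travel":[-0.5,0,-0.08],"turn":0},{"claw":0.1,"travel":[-0.5,0,-0.08],"turn":0},{"claw":0.1,"travel":[-0.5,0,-0.08],"turn":0},{"claw":0.1,"travel":[-0.5,0,-0.08],"turn":0},{"claw":0.1,"travel":[-0.5,0,-0.08],"turn":0}]}}

```text
time: 11.23
ee_pos: [0.5615, -0.0456, 0.2031]
tcp_rot: [180.0, -0.0, 88.8]
wrist_force: [0.4, 5.1, 1.2]
opening: 0.0469
```

>>> {"method": "move_arm", "body": {"commands": [{"claw":0.1,"travel":[-0.5,0,-0.08],"turn":0},{"claw":0.1,"travel":[-0.5,0,-0.08],"turn":0},{"claw":0.1,"travel":[-0.5,0,-0.08],"turn":0},{"claw":0.1,"travel":[-0.5,0,-0.08],"turn":0},{"claw":0.1,"travel":[-0.5,0,-0.08],"turn":0}]}}

```text
time: 11.65
ee_pos: [0.561, -0.0704, 0.2074]
tcp_rot: [179.9, -0.1, 88.8]
wrist_force: [-0.5, 8.2, 2.8]
opening: 0.0469
```

```bash
python3 -c "
from h import *
cv2.imwrite('pics/side7.png',cv2.resize(viewer.camera('side')[110:310,200:440],None,fx=3,fy=3))
"
```

```text
(no output)
```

View pics/side7.png

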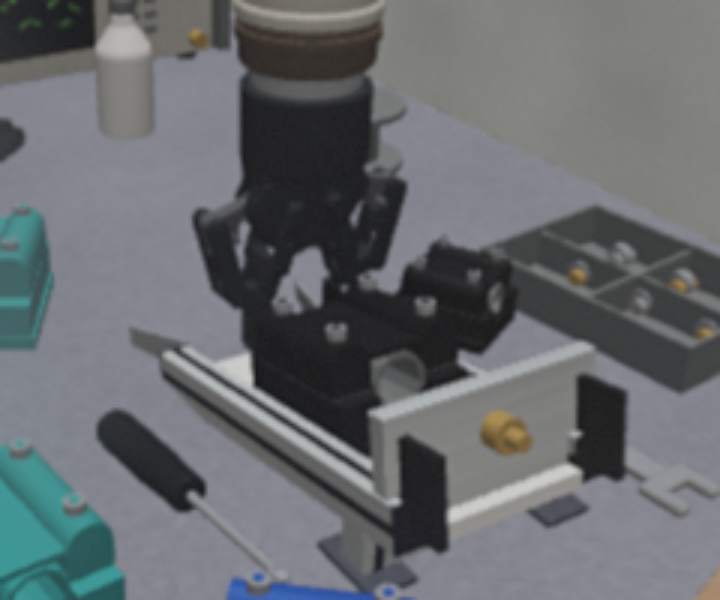

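>>> {"method": "move_arm", "body": {"commands": [{"claw":0.1,"travel":[-0.5,0,-0.09],"turn":0},{"claw":0.1,"travel":[-0.5,0,-0.09],"turn":0},{"claw":0.1,"travel":[-0.5,0,-0.09],"turn":0},{"claw":0.1,"travel":[-0.5,0,-0.09],"turn":0},{"claw":0.1,"travel":[-0.5,0,-0.09],"turn":0}]}}

```text
time: 12.12
ee_pos: [0.5605, -0.0952, 0.2118]
tcp_rot: [180.0, -0.1, 88.9]
wrist_force: [0.2, 7.5, 3.3]
opening: 0.047
```

>>> {"method": "move_arm", "body": {"commands": [{"claw":0.1,"travel":[-0.4,0,-0.08],"turn":0},{"claw":0.1,"travel":[-0.4,0,-0.08],"turn":0},{"claw":0.1,"travel":[-0.3,0,-0.05],"turn":0},{"claw":0.1,"travel":[-0.3,0,-0.05],"turn":0},{"claw":0.1,"travel":[-0.2,0,-0.04],"turn":0}]}}

```text
time: 12.53
ee_pos: [0.5601, -0.1113, 0.2146]
tcp_rot: [180.0, -0.0, 88.8]
wrist_force: [-0.2, 6.7, 2.4]
opening: 0.0466
```

>>> {"method": "move_arm", "body": {"commands": [{"claw":0.1,"travel":[-0.2,0,-0.04],"turn":0},{"claw":0.1,"travel":[-0.2,0,-0.04],"turn":0}]}}

```text
time: 12.7
ee_pos: [0.5599, -0.1152, 0.2154]
tcp_rot: [180.0, -0.0, 88.8]
wrist_force: [0.2, 5.5, 1.4]
opening: 0.0469
```

>>> {"method": "move_arm", "body": {"commands": [{"claw":0.1,"travel":[-0.2,0,-0.04],"turn":0},{"claw":0.1,"travel":[0,0,0],"turn":0}]}}

```text
time: 12.87
ee_pos: [0.5599, -0.1175, 0.2158]
tcp_rot: [180.0, -0.0, 88.8]
wrist_force: [0.5, 4.2, 1.2]
opening: 0.0472
```

>>> {"method": "move_arm", "body": {"commands": [{"claw":0.1,"travel":[-0.2,0,-0.03],"turn":0},{"claw":0.1,"travel":[0,0,0],"turn":0}]}}

```text
time: 13.03
ee_pos: [0.5599, -0.1194, 0.2161]
tcp_rot: [180.0, -0.0, 88.8]
wrist_force: [-0.8, 5.0, 2.3]
opening: 0.047
```

>>> {"method": "move_arm", "body": {"commands": [{"claw":0.1,"travel":[-0.2,0,-0.03],"turn":0},{"claw":0.1,"travel":[0,0,0],"turn":0}]}}

```text
time: 13.2
ee_pos: [0.5598, -0.1213, 0.2164]
tcp_rot: [180.0, -0.0, 88.8]
wrist_force: [-0.8, 6.0, 1.6]
opening: 0.0471
```

```bash
python3 -c "
from h import *
a=viewer.camera('top')[100:260,140:440]
cv2.imwrite('pics/top8.png',cv2.convertScaleAbs(cv2.resize(a,None,fx=2.6,fy=2.6,interpolation=cv2.INTER_CUBIC),alpha=1.5))
"
```

```text
(no output)
```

View pics/top8.png

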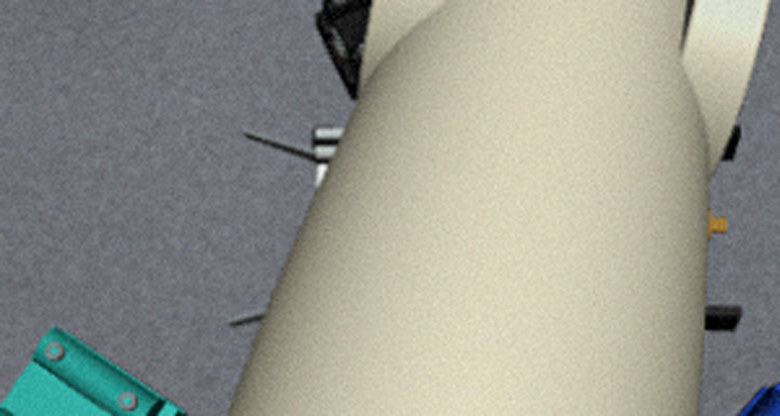

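The arm blocks the top view, so I'll push on in small steps and watch for the force to rise.

>>> {"method": "move_arm", "body": {"commands": [{"claw":0.1,"travel":[-0.15,0,-0.03],"turn":0},{"claw":0.1,"travel":[0,0,0],"turn":0}]}}

```text
time: 13.42
ee_pos: [0.5598, -0.1222, 0.2166]
tcp_rot: [180.0, -0.1, 88.9]
wrist_force: [0.5, 11.7, 0.9]
opening: 0.0469
```

>>> {"method": "move_arm", "body": {"commands": [{"claw":0.1,"travel":[-0.15,0,-0.03],"turn":0},{"claw":0.1,"travel":[0,0,0],"turn":0}]}}

```text
time: 13.58
ee_pos: [0.5598, -0.1228, 0.2166]
tcp_rot: [180.0, -0.3, 88.9]
wrist_force: [2.3, 18.0, -0.1]
opening: 0.047
```

>>> {"method": "move_arm", "body": {"commands": [{"claw":0.1,"travel":[-0.15,0,-0.03],"turn":0},{"claw":0.1,"travel":[0,0,0],"turn":0}]}}

```text
time: 13.75
ee_pos: [0.5598, -0.1234, 0.2166]
tcp_rot: [-180.0, -0.5, 89.0]
wrist_force: [2.8, 25.4, -0.8]
opening: 0.0469
```

>>> {"method": "move_arm", "body": {"commands": [{"claw":0.1,"travel":[-0.1,0,0],"turn":0},{"claw":0.1,"travel":[0,0,0],"turn":0},{"claw":0.1,"travel":[0.2,0,0],"turn":0},{"claw":0.1,"travel":[0.2,0,0],"turn":0},{"claw":0.1,"travel":[0.3,0,0],"turn":0}]}}

```text
time: 14.17
ee_pos: [0.5598, -0.1198, 0.2169]
tcp_rot: [-180.0, 0.1, 88.8]
wrist_force: [1.2, 0.1, 0.2]
opening: 0.0473
```

>>> {"method": "move_arm", "body": {"commands": [{"claw":0.1,"travel":[1,0,0],"turn":0},{"claw":0.1,"travel":[2,0,0],"turn":0},{"claw":0.1,"travel":[3,0,-1],"turn":0},{"claw":0.1,"travel":[3,0,-2],"turn":0},{"claw":0.1,"travel":[3,0,-2.5],"turn":0}]}}

```text
time: 14.58
ee_pos: [0.5616, 0.0012, 0.2712]
tcp_rot: [-179.8, 0.1, 88.7]
wrist_force: [0.5, -0.4, 0.1]
opening: 0.0466
```

>>> {"method": "move_arm", "body": {"commands": [{"claw":0.1,"travel":[3,0,-2.5],"turn":0},{"claw":0.1,"travel":[3,0,-2.5],"turn":0},{"claw":0.1,"travel":[3,0,-1],"turn":0},{"claw":0.1,"travel":[3,0,0],"turn":0},{"claw":0.1,"travel":[3,0,0],"turn":0}]}}

```text
time: 15.0
ee_pos: [0.5653, 0.1517, 0.3334]
tcp_rot: [179.8, 0.0, 88.8]
wrist_force: [0.7, -0.3, 0.3]
opening: 0.0469
```

>>> {"method": "move_arm", "body": {"commands": [{"claw":0.1,"travel":[3,0,0],"turn":0},{"claw":0.1,"travel":[3,0,0],"turn":0},{"claw":0.1,"travel":[3,0,0],"turn":0},{"claw":0.1,"travel":[3,0,0],"turn":0},{"claw":0.1,"travel":[0,0,0],"turn":0}]}}

```text
time: 15.42
ee_pos: [0.5674, 0.2745, 0.3314]
tcp_rot: [180.0, -0.0, 89.0]
wrist_force: [0.7, 0.1, 0.2]
opening: 0.0471
```

```bash
python3 -c "
from h import *
t=viewer.camera('top'); cv2.imwrite('pics/topraw9.png',t)
a=t[100:260,230:440]
cv2.imwrite('pics/top9.png',cv2.convertScaleAbs(cv2.resize(a,None,fx=3.7,fy=3.7,interpolation=cv2.INTER_CUBIC),alpha=1.5))
cv2.imwrite('pics/side9.png',cv2.resize(viewer.camera('side')[160:310,220:440],None,fx=3.5,fy=3.5))
"
```

```text
(no output)
```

View pics/top9.png

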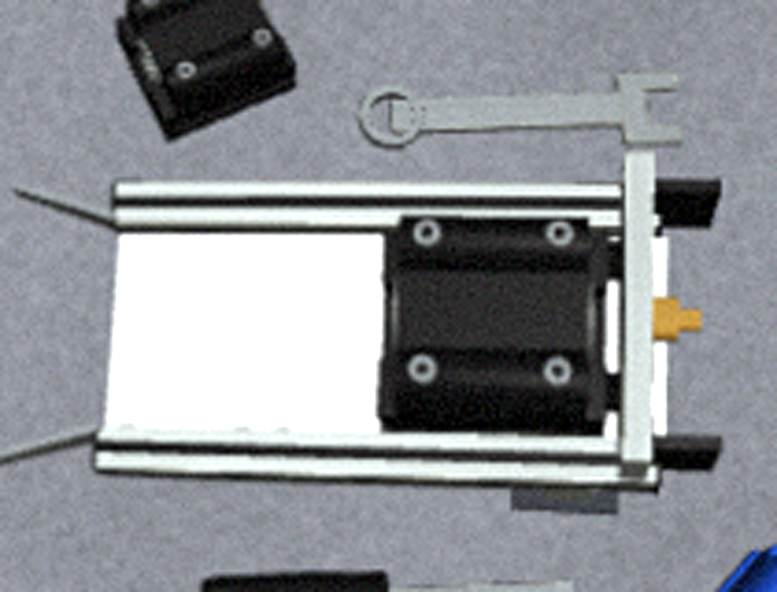

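View pics/side9.png

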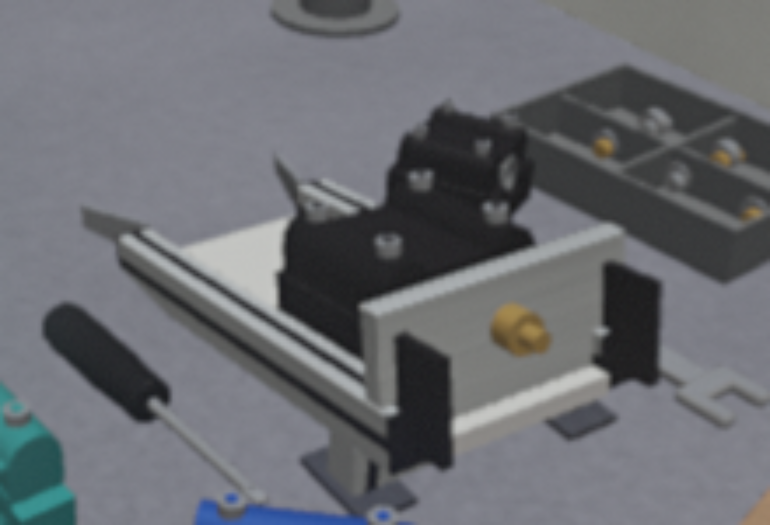

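The block sits against both buffers, with its screws at (427,232), (560,232), (422,369) and (557,371) in the crop. I'll check its pose, whether it's at rest, and whether the neighbours have moved.

Run:
```python
from h import *
np.set_printoptions(precision=4,suppress=True)
uv=np.array([(427,232),(560,232),(422,369),(557,371)])/3.7+[230,100]
def cs(h,uv,y0=-.0096):
    out=[]
    for q in uv:
        s=.18
        for _ in range(30):
            P=cast('top',[q],s*np.sin(.1745)+h*np.cos(.1745))[0]
            s=(y0-P[1]+h*np.sin(.1745))/np.cos(.1745)/np.cos(np.radians(1.3))+0
        out.append((s,P[0],P[1]))
    return np.array(out)
S=cs(.070,uv);print(S,S.mean(0))
print('head',[np.degrees(np.arctan2(b[1]-a[1],b[0]-a[0])) for a,b in((S[0,1:],S[1,1:]),(S[2,1:],S[3,1:]))])
# buffers front faces: saddle front edge vs buffer: front saddle top edge
print('front saddle top edge s',cs(.036,np.array([(606,260),(604,395)])/3.7+[230,100]), 'rear saddle top',cs(.036,np.array([(388,260),(384,395)])/3.7+[230,100]))
a=cv2.imread('pics/top0.png');t0=cv2.imread('pics/topraw9.png');t=viewer.camera('top')
cv2.imwrite('pics/topraw10.png',t)
d=lambda x,y:cv2.phaseCorrelate(x.mean(2).astype(np.float64),y.mean(2).astype(np.float64))
print('block drift',d(t0[150:235,325:420],t[150:235,325:420]))
for n,(y0,y1,x0,x1) in dict(small=(85,140,255,315),spanner=(115,145,320,420),driver=(245,280,275,395)).items(): print(n,d(a[y0:y1,x0:x1],t[y0:y1,x0:x1]))
o=status.get_obs();print(o['time'],o['wrist_force'])
```

```text
[[ 0.154   0.5912 -0.1491]
 [ 0.2103  0.5905 -0.2045]
 [ 0.1526  0.531  -0.1477]
 [ 0.2087  0.5301 -0.2029]] [ 0.1814  0.5607 -0.176 ]
head [np.float64(-90.6312095999213), np.float64(-90.93273993033772)]
front saddle top edge s [[ 0.231   0.5884 -0.2308]
 [ 0.2295  0.5276 -0.2293]] rear saddle top [[ 0.1348  0.5893 -0.1361]
 [ 0.1341  0.5275 -0.1354]]
block drift ((-0.015950866087145243, 0.004268850388356782), 0.9766818110012423)
small ((-0.011576906496753026, 0.1004056221273828), 0.9376638091157184)
spanner ((0.047683666274899394, 0.06908028102221486), 0.965568698625329)
driver ((0.1312910224389583, -0.012887667767689237), 1.00312878424469)
15.5667 [ 0.1987 -0.7786 -0.395 ]
```

```bash
python3 -c "
from workcell import bot
print(bot.job_done())"
```

```text
the job is handed in; nothing more can be done
None
```

The clamp block is up the ramp between the rails, against both rubber buffers of the top stop. I handed the job in at about 15.6 s; no verdict was reported.

**How it was done:** With two fingertips I pushed the block sideways, about 26 mm in all, which put it on the ramp's centre line and squared it up. I then pushed it from behind through the mouth and up the slope until the force rose from about 6 N to 25 N. After that I gave it one more millimetre, whose peak force I didn't read, and backed the arm well clear.

**Last checks:**

| Check | Result |
|---|---|
| Distance up the slope (block origin) | about 0.181 m (±2 mm), target 0.176–0.184 m |
| Squareness to the ramp | within about 0.7°, limit 0.06 rad (3.4°) |
| Block drift between two pictures about 0.1 s apart, after release | none (0.02 pixel) |
| Small block, spanner and screwdriver | each moved less than 0.15 pixel (under 0.3 mm) |
| Wrist force with the arm withdrawn | about zero |

**What disagreed:** The wrist and top cameras placed the same lead-in plate tip up to 8 mm apart along the push direction and 2 mm across. Just before the mouth the block looked about 4 mm off centre, and it still went in without jamming.

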